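# Jog the board under the inspection camera

## Robot

A 6-joint arm with a two-finger parallel gripper is mounted at the origin on a cart in front of the work surface, level with it; the furniture and walls round the work are solid. World frame = base frame: x ahead of the robot, y to its left, z up, the work surface at z = 0. Lengths are in m, angles in rad, forces in N, time in s.
With the tool pointing down it reaches from about 0.35 to 0.8 m from the base axis. Payload 7.3 kg.
Tool frame: the origin (TCP) lies between the finger pads; the fingertips stand 25 mm ahead of it and the grasp point (between the pads) lies 6 mm ahead of it (r.tip_extent is the distance from the TCP to the fingertips, in m); z points along the fingers, y is the line along which they close (so a half turn about z gives the same grasp; the last joint's range is limited). The gripper opens to 85 mm and grips with 20 to 120 N. Pads are 22 mm wide; open, the fingers measure 114 mm over their backs; the gripper's body (76 mm by 85 mm) begins 54 mm behind the grasp point. The pads swing forward as they close: fully open they stand 13 mm farther back than shut.
Start: joints at [1.132, 0.342, 1.524, -0, 1.275, -0.146], TCP at [0.152, 0.503, 0.256] pointing down, gripper open.
Joint ranges: [-2.53, 2.53], [-0.77, 2.02], [0.04, 2.7], [-1, 4.14], [0.28, 2.66], [-3.11, 3.11]. Speed limits (rad/s): [2.57, 2.57, 3.14, 3.14, 3.14, 3.14].

## Interface

Orientations are given as a unit quaternion [x, y, z, w].
In Python, from workcell import r, command_gripper, optics gives the robot as it stands. The module is installed in compiled form; this text tells all that it offers. Calls block until the motion is done:
- r.reach(position, orientation): joint-space move of the TCP to a pose.
- r.move_straight(position, orientation=None, speed=0.15, max_force=None): straight line of the TCP; orientation=None keeps the orientation; speed is the mean speed in m/s. With max_force (N) it stops when the force on the tool has changed by that much, and returns True; else False.
- r.movej(angles): joint-space move.
- command_gripper(opening, force=None): finger opening in m; force is the grip in N (None keeps the last); returns when the fingers have stopped.
- r.hold(seconds).
- r.solve_ik(position, orientation): joint angles nearest the present ones, or None.
- r.read_state(): the state.
- optics.get_image(name): name is "scene" or "top"; returns (picture, depth): 400x640x3 uint8, red, green, blue; 400x640 float32, m along the optical axis (not along the pixel's ray), 0 where there is no reading.
- optics.camera_model(name): a dict with "K" (3x3 intrinsics, pixels), "R" (3x3) and "t" (3): a world point X has camera coordinates R X + t. Camera axes: x right, y down, z forward; pixel columns grow to the right and rows downward; lengths in m; the calibration is good to about 2 mm. A picture is of the moment at which its call begins. camera_model takes no time and is no camera call.
A pose or a line that the arm cannot do raises r.PlanningError and nothing moves.
- r.finish_job(): hands the job in; it is judged then, once.
The state is a dict: "time_s": time; "joint_positions": joint angles; "dq": joint speeds; "tau": joint torques, N m; "eef_pos": TCP position; "eef_rot": TCP orientation; "contact_force": force on the tool from outside, world axes, zero at the start; "torque": the same for the moment, N m; "grip_width": finger opening in m; "grip_force": force on a finger pad.
Only numpy, scipy, OpenCV 4.12 (cv2) and the standard library are available. Lean on these libraries where they do the work, as an engineer would, in place of code of your own. Each camera call takes 0.05 s, during which the arm holds its last target. There are 200 camera calls.

## Task

With the jog stick on the sloping console, drive the circuit board on its motor stage under the inspection camera: tilt the stick to the side on which the camera stands along the rail and hold it over until the stage has run right to that end and stopped under the lens, then let go so that the stick springs back to its centre. Move the board only with the stick; keep off the stage, camera and lamp, and leave the other things on the bench where they are.

Things in the scene. Friction and masses are not known exactly. Their poses are not given: they have to be found in the camera images.
- console: fixed grey wedge-shaped console, 162 mm deep (x), 160 wide (y), 89 high at the back. Origin: on the bench, mid-width, 91 mm behind the front edge; x away from the operator, y to the left, z up. Its face slopes 28 degrees, rising away from the robot; the face's middle is at (-25, 0, 55) mm, outward normal (-0.469, 0, 0.883); the stick stands along that normal
- screen_edge (a point): middle of the lower front edge of the flat read-out screen (85 x 150 mm, 16 thick) on the console's two rear legs; at (-66, 0, 250) mm in the console's frame, the screen rising back from there to (-14, 0, 317). It bars a vertical gripper from above the knob: come with the tool inclined 25 to 40 degrees, from the robot's side, roughly along the stick
- knob (a point): middle of the jog stick's black round knob, 34 mm in diameter, 45 long (full width for 25), on a 14 mm shaft. Lies 92 mm from the pivot along the stick, 82 mm out from the sloping face; the knob reaches 23 mm farther out and 22 mm nearer. Own z points outwards along the stick. Stick centred: at (-63.5, 0, 127.5) mm in the console's frame
- stick (a joint): tilt of the spring-centred jog stick in rad: 0 centred, + to the console's left (+y), stops at -0.4 and +0.4. It tilts only left and right, about an axis running up the slope of the face, pivot 10 mm under the face's middle. Full tilt takes about 5 N sideways at the knob; let go, it springs back within half a second
- stage (a joint): position in m of the motor stage along its rail: starts at 0, the middle; + to the left (rail's +y), end stops at -0.10 and +0.10. The stick, tilted past about two thirds, drives the stage to the same side, faster the more it is tilted: about 20 mm/s at 0.33, 35 at full tilt. Stick released, the stage stays put. At an end stop it stands exactly under that end's station
- stage_mid (a point): centre of the stage's top (94 x 100 mm plate, top 52 mm above the bench), on which a blue circuit board of 55 x 85 mm is clamped
- rail: fixed aluminium rail base of the stage, 110 mm deep (x), 360 mm long (y), with two steel guide rods, and a small motor on its right end; origin: centre of its underside, y along the rail to the left
- camera: fixed inspection camera: a round dark lens barrel (48 mm wide) looking down from a square grey head, on a post behind the rail; 245 mm high. Origin: on the bench under the lens. Stands over one end of the rail, 100 mm from its middle, left or right
- lens_axis (a point): bottom of the camera's lens, 115 mm above the bench, on its optical axis
- lamp: fixed lamp: a flat rectangular panel (90 x 120 mm, 16 mm thick, 160 mm above the bench) on a post behind the rail, over the other end of the rail. Origin: on the bench under the panel's centre. Not wanted here
- multimeter: bystander: green handheld multimeter lying on its back, 170 x 86 x 49 mm; origin: centre of underside
- spool: bystander: solder spool standing on its flange, 55 mm wide, 45 mm high; origin: centre of underside
- cutters: bystander: blue-handled side cutters lying flat, 124 x 48 x 15 mm; origin: centre of underside
- bottle: bystander: small white bottle with black cap, 41 mm wide, 89 mm high, upright; origin: centre of underside
- yellow_driver: bystander: small screwdriver lying flat, 119 x 16 x 16 mm; origin: centre of underside

How it is judged:
On the way:
1. the stick is held tilted to the side on which the camera stands (((y of lens_axis in the frame of rail above 0 m and value of joint stick above 0.2 rad) or (y of lens_axis in the frame of rail below 0 m and value of joint stick below -0.2 rad))), for 0.5 s.
At the end, for the whole second after the job is handed in: the stage's middle stands within 10 mm (horizontally) of the camera's lens axis, at rest; the stick is back within 0.08 rad of its centre, at rest (horizontal distance between stage_mid and lens_axis below 0.01 m and value of joint stick between -0.08 and 0.08 rad and velocity of joint stage between -0.01 and 0.01 m/s and velocity of joint stick between -0.1 and 0.1 rad/s); the robot touches nothing.
It fails at once if the robot pushes the rail, stage or board (over 2 N) (contact force between any of the fingers, the arm and rail above 2 N).
It fails at once if the robot pushes the camera or the lamp (over 2 N) (contact force between any of the fingers, the arm and camera above 2 N or contact force between any of the fingers, the arm and lamp above 2 N).
It fails at once if a bystander (multimeter, spool, cutters, bottle, screwdriver) is shifted more than 20 mm (distance of any of multimeter, spool, cutters, bottle, yellow_driver from where it was at the start of the episode above 0.02 m).
It also fails if it takes over 32 s, if anything falls off the work surface, if the arm or the gripper's body presses on something with over 40 N, if the wrist force passes 120 N, or if a joint passes its speed limit or range.

## Working session

There is one attempt and no reset: what is moved stays moved. The work goes in short steps, each a Python script; the robot and the scene stay as the last script left them, time stands still between calls to the robot, and variables do not carry over. Pictures are saved under pics/ and viewed, at most 10 in all, crops included, and the job is handed in when it is done.

```bash
mkdir -p pics; python3 - <<'E'
from workcell import r, optics
import cv2,numpy as np
for n in("scene","top"):
    p,d=optics.get_image(n); cv2.imwrite(f"pics/{n}0.png",p[:,:,::-1]); np.savez(f"{n}0.npz",p=p,d=d,**optics.camera_model(n))
    m=optics.camera_model(n); print(n,(-m["R"].T@m["t"]).round(3),m["R"].round(2).tolist(),(d>0).mean())
s=r.read_state(); print(s["time_s"],s["eef_rot"])
E
```

```text
scene [-0.385 -0.585  1.057] [[0.46, -0.89, 0.02], [-0.54, -0.3, -0.79], [0.71, 0.35, -0.62]] 0.9944921875
top [ 0.474 -0.091  1.521] [[0.01, -1.0, 0.02], [-1.0, -0.01, -0.08], [0.08, -0.01, -1.0]] 0.99586328125
0.1 [ 1.45870940e-01  9.89303391e-01 -6.56306265e-04 -1.98919487e-04]
```

View pics/scene0.png

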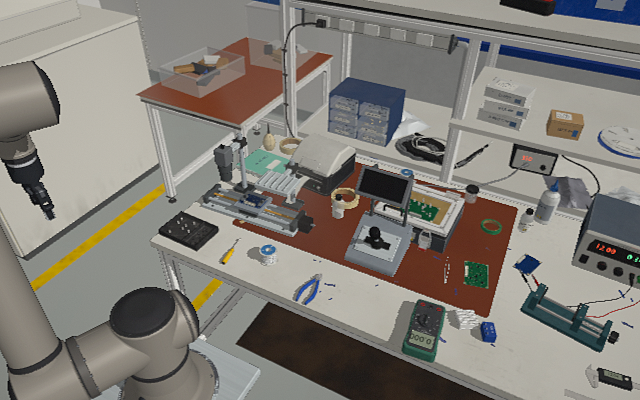

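View pics/top0.png

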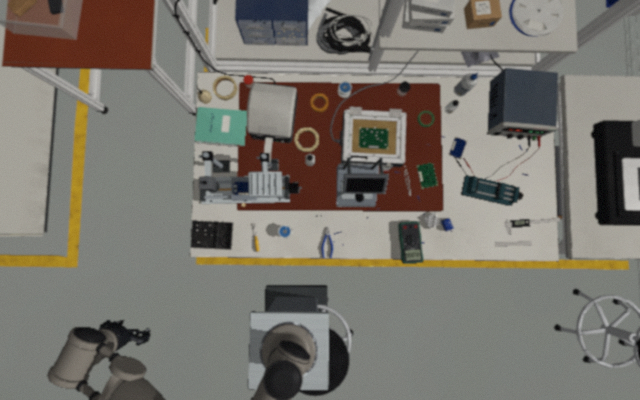

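The scene view shows the console at about (378,245) with its black knob at (377,236). The rail's motor is at its right end (305,225). The dark camera head is over the left end (225,160) and the slatted lamp panel is at (285,183). The top view agrees: camera (212,182), lamp (268,185), console (360,185).

```bash
cat > h.py <<'E'
import numpy as np
def load(n):
    z=np.load(n); return {k:z[k] for k in z}
def cloud(z):
    v,u=np.mgrid[:400,:640]; K=z["K"]; d=z["d"]
    c=np.stack([(u-K[0,2])/K[0,0]*d,(v-K[1,2])/K[1,1]*d,d],-1)
    return (c-z["t"])@z["R"]
E
python3 - <<'E'
from h import *; import cv2
s=load("scene0.npz");t=load("top0.npz")
a=s["p"][150:290,320:460];b=t["p"][150:220,310:410]
im=np.hstack([cv2.resize(a,(400,400),interpolation=2),cv2.resize(b,(400,400*70//100),interpolation=2)[:280] if 0 else cv2.copyMakeBorder(cv2.resize(b,(400,280),interpolation=2),0,120,0,0,0)])
cv2.imwrite("pics/crop.png",im[:,:,::-1])
C=cloud(s)
for u,v in[(377,230),(377,236),(372,242),(360,262),(385,268),(348,262),(405,260),(385,185),(360,192),(410,200),(252,195),(225,160),(285,183)]: print((u,v),C[v,u].round(3))
T=cloud(t)
for u,v in[(338,205),(378,205),(358,200),(360,185),(212,182),(268,185)]: print("top",(u,v),T[v,u].round(3))
# sloping face: plane fit of grey console pixels
P=C[235:275,340:415].reshape(-1,3); 
E
```

```text
(377, 230) [ 0.604 -0.275  0.15 ]
(377, 236) [ 0.601 -0.278  0.131]
(372, 242) [ 0.633 -0.254  0.07 ]
(360, 262) [ 0.587 -0.239  0.018]
(385, 268) [ 0.591 -0.318  0.027]
(348, 262) [ 0.585 -0.2    0.001]
(405, 260) [ 0.674 -0.355  0.004]
(385, 185) [ 0.637 -0.272  0.289]
(360, 192) [ 0.616 -0.208  0.256]
(410, 200) [ 0.894 -0.287  0.065]
(252, 195) [0.674 0.211 0.052]
(225, 160) [0.624 0.268 0.208]
(285, 183) [0.652 0.061 0.17 ]
top (338, 205) [ 0.586 -0.194  0.022]
top (378, 205) [ 0.59  -0.361  0.006]
top (358, 200) [ 0.597 -0.261  0.145]
top (360, 185) [ 0.636 -0.25   0.285]
top (212, 182) [0.645 0.264 0.234]
top (268, 185) [0.646 0.076 0.165]
```

View pics/crop.png

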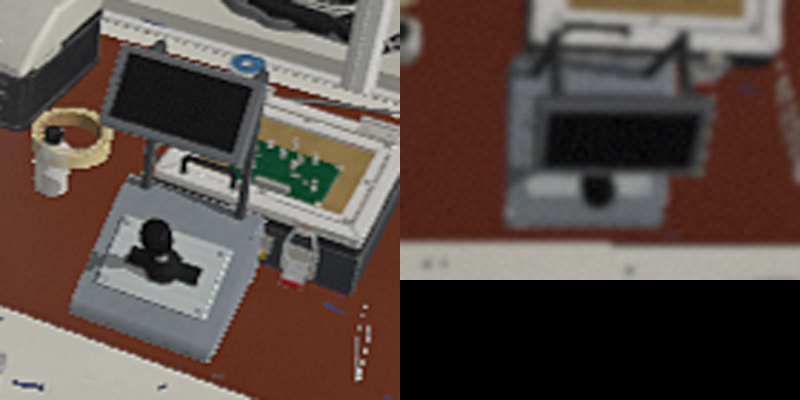

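The crop shows the black knob standing upright on the console below the screen's front edge, about (157,237) in the left half and (598,190) in the right. Next I'll fit the face for the yaw and the knob centre.

```bash
python3 - <<'E'
from h import *; import cv2
for n in("scene0.npz","top0.npz"):
    z=load(n);C=cloud(z).reshape(-1,3);p=z["p"].reshape(-1,3).astype(int)
    near=np.hypot(C[:,0]-.61,C[:,1]+.275)<.045
    k=near&(C[:,2]>.1)&(C[:,2]<.165)&(p.max(1)<70)
    print(n,"knob",k.sum(),C[k].mean(0).round(3),C[k].min(0).round(3),C[k].max(0).round(3))
    f=(abs(C[:,0]-.63)<.07)&(abs(C[:,1]+.275)<.095)&(C[:,2]>.015)&(C[:,2]<.1)&(p.min(1)>90)
    Q=C[f]
    for _ in range(5):
        c=Q.mean(0);nv=np.linalg.svd(Q-c)[2][2];nv*=np.sign(nv[2]);Q=Q[abs((Q-c)@nv)<.006]
    print("face",len(Q),c.round(3),nv.round(3),Q.min(0).round(3),Q.max(0).round(3))
    # grey body silhouette for yaw
    g=(abs(C[:,0]-.64)<.12)&(abs(C[:,1]+.275)<.1)&(C[:,2]>.012)&(C[:,2]<.1)&(p.min(1)>60)&(p[:,0]<p[:,2]+15)
    (cx,cy),wh,a=cv2.minAreaRect((C[g][:,:2]*1000).astype(np.float32));print("rect",cx,cy,wh,a)
    scr=(C[:,2]>.235)&(C[:,2]<.34)&(abs(C[:,0]-.65)<.1)&(abs(C[:,1]+.275)<.12);S=C[scr]
    print("screen",scr.sum(),S.mean(0).round(3),S.min(0).round(3),S.max(0).round(3),cv2.minAreaRect((S[:,:2]*1000).astype(np.float32)))
E
```

```text
scene0.npz knob 121 [ 0.601 -0.268  0.139] [ 0.587 -0.281  0.109] [ 0.617 -0.252  0.154]
face 1587 [ 0.635 -0.269  0.049] [-0.484 -0.011  0.875] [ 0.579 -0.345  0.015] [ 0.7   -0.183  0.088]
rect 669.0918579101562 -278.224853515625 (181.63526916503906, 192.9890594482422) 0.027939509600400925
screen 1683 [ 0.637 -0.267  0.284] [ 0.607 -0.34   0.237] [ 0.733 -0.189  0.32 ] ((669.8797607421875, -264.1827087402344), (125.06710052490234, 151.5102081298828), 0.7447524666786194)
top0.npz knob 59 [ 0.607 -0.265  0.145] [ 0.594 -0.28   0.127] [ 0.622 -0.251  0.154]
face 359 [ 0.615 -0.258  0.038] [-0.493 -0.002  0.87 ] [ 0.586 -0.345  0.018] [ 0.697 -0.189  0.083]
rect 671.3275146484375 -280.7711181640625 (177.27880859375, 187.47071838378906) 0.050182562321424484
screen 999 [ 0.648 -0.267  0.289] [ 0.611 -0.342  0.236] [ 0.735 -0.192  0.319] ((672.7378540039062, -266.5770568847656), (122.15129089355469, 150.01962280273438), 1.098541259765625)
```

```bash
cat > g.py <<'E'
import numpy as np
from scipy.spatial.transform import Rotation as Ro
from workcell import r, command_gripper, optics
yaw=Ro.from_euler('z',1,degrees=True)
n=yaw.apply([-.469,0,.883]); yl=yaw.apply([0,1,0])
K=np.array([.607,-.2655,.128]); piv=K-.092*n
inc=np.radians(36); zt=yaw.apply([np.sin(inc),0,-np.cos(inc)])
def pose(th,back=0,sg=1,off=0):
    R=Ro.from_rotvec(th*np.cross(n,yl)); z=R.apply(zt); y=sg*R.apply(yl)
    o=Ro.from_matrix(np.c_[np.cross(y,z),y,z])
    return piv+R.apply(.092*n+off*yl)-back*z, o.as_quat()
E
python3 - <<'E'
from g import *
s=r.read_state();print(Ro.from_quat(s["eef_rot"]).as_matrix().round(2).tolist())
for sg in(1,-1):
    for a in((0,.13),(0,0),(.42,0)):
        q=r.solve_ik(*pose(*a,sg=sg)); print(sg,a,pose(*a)[0].round(3),None if q is None else np.round(q,2))
E
```

```text
[[-0.96, 0.29, -0.0], [0.29, 0.96, -0.0], [0.0, -0.0, -1.0]]
1 (0, 0.13) [ 0.531 -0.267  0.233] [-0.81  0.29  1.84  0.74  0.7  -2.9 ]
1 (0, 0) [ 0.607 -0.266  0.128] [-0.7   0.55  1.78  0.93  0.5  -3.06]
1 (0.42, 0) [ 0.61  -0.228  0.121] None
-1 (0, 0.13) [ 0.531 -0.267  0.233] [-0.81  0.29  1.84  0.74  0.7   0.24]
-1 (0, 0) [ 0.607 -0.266  0.128] [-0.7   0.55  1.78  0.93  0.5   0.09]
-1 (0.42, 0) [ 0.61  -0.228  0.121] None
```

```bash
cat >> g.py <<'E'
def pose2(th,fr,off=0,back=0,sg=-1,incd=36):
    zt=yaw.apply([np.sin(np.radians(incd)),0,-np.cos(np.radians(incd))])
    A=np.cross(n,yl);R=Ro.from_rotvec(th*A);F=Ro.from_rotvec(fr*th*A);z=F.apply(zt);y=sg*F.apply(yl)
    return piv+R.apply(.092*n)+off*F.apply(yl)-back*z, Ro.from_matrix(np.c_[np.cross(y,z),y,z]).as_quat()
E
python3 - <<'E'
from g import *
for inc in(28,32,36):
  for th,fr in((0,0),(.2,0),(.42,0),(.42,.5),(.42,-.4),(.42,1)):
    q=r.solve_ik(*pose2(th,fr,incd=inc)); print(inc,th,fr,None if q is None else np.round(q,2))
E
```

```text
28 0 0 [-0.66  0.55  1.68  0.56  0.59  0.48]
28 0.2 0 [-0.63  0.54  1.71  0.56  0.56  0.49]
28 0.42 0 [-0.6   0.54  1.73  0.56  0.53  0.51]
28 0.42 0.5 [-0.49  0.52  1.79  0.15  0.3   0.98]
28 0.42 -0.4 [-0.67  0.58  1.66  0.68  0.74  0.37]
28 0.42 1 None
32 0 0 [-0.68  0.55  1.73  0.73  0.53  0.3 ]
32 0.2 0 [-0.65  0.54  1.76  0.74  0.51  0.31]
32 0.42 0 [-0.62  0.54  1.78  0.76  0.47  0.31]
32 0.42 0.5 None
32 0.42 -0.4 [-0.69  0.58  1.71  0.82  0.69  0.23]
32 0.42 1 None
36 0 0 [-0.7   0.55  1.78  0.93  0.5   0.09]
36 0.2 0 [-0.67  0.54  1.81  0.96  0.47  0.08]
36 0.42 0 [-0.64  0.54  1.83  0.99  0.44  0.07]
36 0.42 0.5 None
36 0.42 -0.4 [-0.71  0.58  1.76  0.97  0.67  0.07]
36 0.42 1 None
```

```bash
python3 - <<'E'
from g import *
command_gripper(.056)
p,o=pose2(0,0,back=.14,incd=34)
r.reach(p+[-.1,.06,.1],o); r.move_straight(p,o,speed=.3)
print(r.move_straight(pose2(0,0,incd=34)[0],speed=.12,max_force=8))
s=r.read_state();print(s["time_s"],s["eef_pos"],s["contact_force"],s["grip_width"])
im,d=optics.get_image("scene")
import cv2;cv2.imwrite("pics/s1.png",cv2.resize(im[130:290,290:490],(800,640))[:600,:,::-1])
E
```

```text
False
5.1917 [ 0.60701328 -0.26574167  0.12874312] [-0.75582494  0.01090036 -0.35969338] 0.056261558286521206
```

View pics/s1.png

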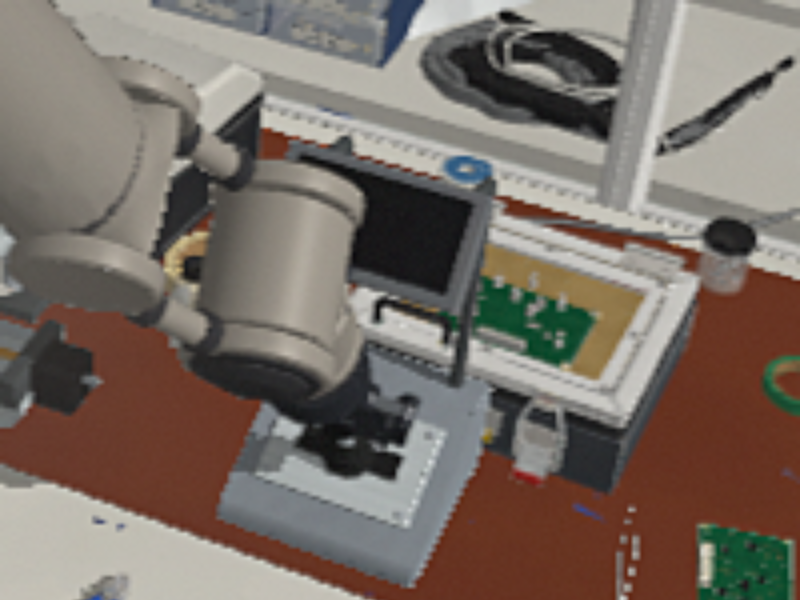

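The picture shows the open gripper around the knob (about (350,420)) with no contact force, and the wrist clear of the screen. I'll push left in steps while watching the force.

```bash
python3 - <<'E'
from g import *
import cv2
for th in(.1,.2,.3,.36,.385):
    hit=r.move_straight(pose2(th,0,off=.028-(.017*np.cos(th)+.0125*np.sin(th)),incd=34)[0],speed=.06,max_force=15)
    s=r.read_state();print(th,hit,round(s["time_s"],2),s["eef_pos"].round(4),np.round(s["contact_force"],1))
    if hit: break
r.hold(1)
im,d=optics.get_image("scene");np.savez("m1.npz",p=im,d=d,**optics.camera_model("scene"))
cv2.imwrite("pics/s2.png",cv2.resize(im[130:290,170:430],(800,492))[:,:,::-1])
print(r.read_state()["time_s"])
E
```

```text
0.1 False 5.71 [ 0.6069 -0.2461  0.1278] [-0.9 -1.7  1.7]
0.2 False 5.99 [ 0.6076 -0.2385  0.1265] [ 0.4 -2.2 -0.3]
0.3 False 6.28 [ 0.6085 -0.2306  0.1246] [ 1.3 -2.5  0.6]
0.36 False 6.53 [ 0.6093 -0.2259  0.123 ] [ 1.5 -4.8  1.5]
0.385 False 6.78 [ 0.6096 -0.2238  0.1223] [ 0.5 -5.1  3.5]
7.8333
```

View pics/s2.png

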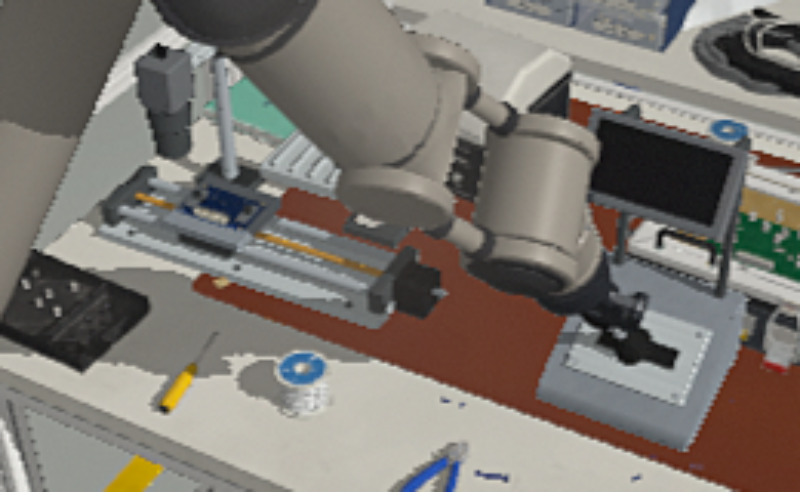

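The stick is over to the left and the board (225,205) is moving left towards the camera (170,100). I'll hold it there until the stage stops.

```bash
python3 - <<'E'
from g import *
from h import cloud
import cv2
for dt in(2,1.5,.5,.5,.5):
    r.hold(dt); im,d=optics.get_image("scene"); C=cloud(dict(d=d,**optics.camera_model("scene")))
    p=im.astype(int); b=(p[...,2]>p[...,0]+25)&(p[...,2]>p[...,1]+15)&(abs(C[...,2]-.055)<.02)&(abs(C[...,0]-.65)<.09)&(abs(C[...,1]-.2)<.17)
    s=r.read_state();print(round(s["time_s"],2),b.sum(),C[b].mean(0).round(4),C[b].max(0).round(4),np.round(s["contact_force"],1))
cv2.imwrite("pics/s3.png",cv2.resize(im[130:290,170:430],(800,492))[:,:,::-1])
E
```

```text
9.88 126 [0.6468 0.2831 0.0549] [0.6717 0.3263 0.0645] [ 2.2 -4.8  3.1]
11.43 127 [0.6456 0.2891 0.0551] [0.6744 0.3301 0.0705] [ 1.6 -4.9  3.2]
11.98 127 [0.6459 0.2894 0.0548] [0.6715 0.3296 0.0612] [ 1.6 -4.4  3.3]
12.53 127 [0.6455 0.2894 0.0552] [0.6763 0.3288 0.0637] [ 2.3 -5.1  3.6]
13.08 126 [0.6458 0.2893 0.0548] [0.6747 0.3301 0.065 ] [ 1.7 -4.9  4. ]
```

View pics/s3.png

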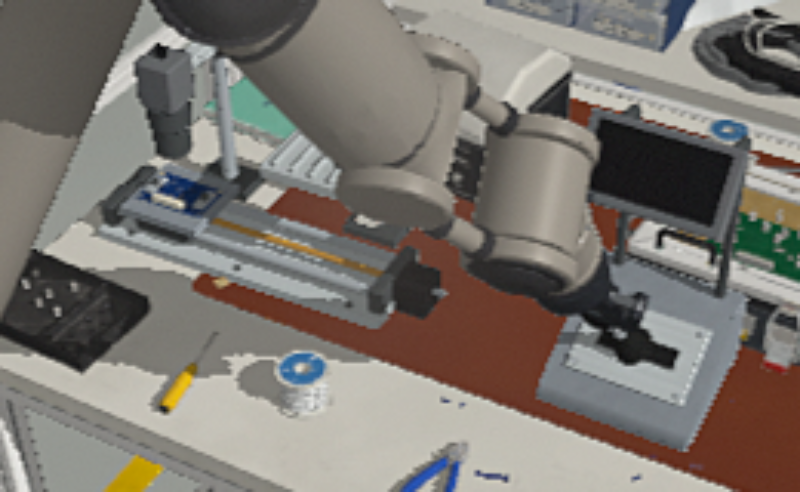

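The stage has stopped at the left end, with the board at (185,190) under the lens. I'll ease the stick back to centre and withdraw along the tool.

```bash
python3 - <<'E'
from g import *
from h import cloud
import cv2
for th in(.25,.1):
    r.move_straight(pose2(th,0,off=.028-(.017*np.cos(th)+.0125*np.sin(th)),incd=34)[0],speed=.06)
r.move_straight(pose2(0,0,incd=34)[0],speed=.06)
r.hold(.3);s=r.read_state();print(s["time_s"],np.round(s["contact_force"],1))
p,o=pose2(0,0,back=.14,incd=34)
r.move_straight(p,speed=.12,max_force=15); r.move_straight(p+[-.12,0,.08],speed=.25); r.hold(.5)
im,d=optics.get_image("scene"); C=cloud(dict(d=d,**optics.camera_model("scene")))
q=im.astype(int); b=(q[...,2]>q[...,0]+25)&(q[...,2]>q[...,1]+15)&(abs(C[...,2]-.055)<.02)&(abs(C[...,0]-.65)<.09)&(abs(C[...,1]-.2)<.17)
k=(np.hypot(C[...,0]-.61,C[...,1]+.27)<.06)&(C[...,2]>.1)&(C[...,2]<.165)&(q.max(2)<70)
print(r.read_state()["time_s"],C[b].mean(0).round(4),k.sum(),C[k].mean(0).round(3) )
cv2.imwrite("pics/s4.png",cv2.resize(im[130:290,170:430],(800,492))[:,:,::-1])
E
```

```text
14.55 [-0.3 -0.2 -0.3]
17.1417 [0.6346 0.2842 0.0547] 115 [ 0.6   -0.268  0.139]
```

View pics/s4.png

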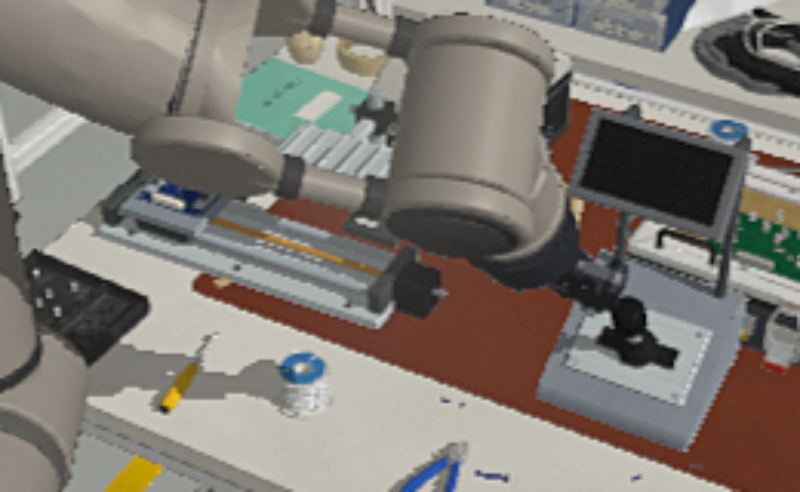

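The knob is back at its starting position (630,318), the stage is still at the left end (180,195, partly hidden by the arm), and the gripper is clear of everything.

```bash
python3 -c "
from workcell import r
print(r.finish_job())"
```

```text
the job is handed in; nothing more can be done
None
```

The job is handed in: the stick drove the stage left to its end stop, where the board stands under the camera lens. The stick is back at its centre, the arm is clear, and it took about 17 s; no verdict came back.

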